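# Pack the optics kit into its tray

## Task

Pack the optics kit into the tray: stand the short post in the small round nest, the tube with the lens in the wide round nest, the cage cube in the square nest and the filter holder lengthwise in the oblong nest, each upright, flat on its nest floor and about in the middle. Set each one down rather than dropping it, and leave the tall post and the empty tube standing where they are.

Things in the scene. Friction and masses are not known exactly. Their poses are not given: they have to be found in the camera images.
- short_post_center (a point): Short steel pedestal post: round, 25 mm diameter, 50 mm tall, with a foot flange 34 mm in diameter and 6 mm thick. About 0.2 kg. To be packed. Stands upright on the table. This point is its centre, half-way up; z is its upward axis.
- cage_cube_center (a point): Black cage cube, 40 x 40 x 40 mm, with a round port in the top and four sides (drawn on; the sides are solid). About 0.13 kg. To be packed; it fits its nest at any yaw. Stands upright on the table. This point is its centre, half-way up; z is its upward axis. x and y are square to its sides.
- lens_tube_center (a point): Black lens tube with a pale blue domed lens filling it: round, 46 mm diameter, 30 mm tall. About 0.09 kg. To be packed. Stands upright on the table. This point is its centre, half-way up; z is its upward axis.
- filter_holder_center (a point): Black filter holder, an upside-down T: base 64 (x) x 30 (y) x 8 mm; across its middle an upright plate, 10 mm thick (x), 30 mm wide (y), top 50 mm above the underside, by which it is gripped. 0.12 kg. To be packed with its x along the nest's x, either way round. Stands on the table. This point is its centre, 25 mm above the underside; z up.
- tall_post_center (a point): Look-alike, not to be packed: tall steel pedestal post, 25 mm diameter, 85 mm tall, foot flange 34 mm. It tips easily. Stands upright on the table. This point is its centre, half-way up; z is its upward axis.
- empty_tube_center (a point): Look-alike, not to be packed: empty black tube without lens (the table shows through it), 46 mm outer diameter, 30 mm tall. Stands upright on the table. This point is its centre, half-way up; z is its upward axis.
- nest_small_round: White round nest for the short post: inner diameter 54 mm, outer 60 mm. Origin: centre of its underside, 5 mm above the table; z up. Inner floor 8 mm above the table, lip top 15 mm. Fixed in a plywood tray (206 mm square, rim 14 mm high, same yaw); the four nests stand two by two, 96 mm apart, in any arrangement.
- nest_wide_round: White round nest for the lens tube: inner diameter 66 mm, outer 72 mm. Origin: centre of its underside, 5 mm above the table; z up. Inner floor 8 mm above the table, lip top 15 mm. Fixed in a plywood tray (206 mm square, rim 14 mm high, same yaw); the four nests stand two by two, 96 mm apart, in any arrangement.
- nest_square: White square nest for the cage cube: inside 60 x 60 mm, outside 66 x 66 mm. Origin: centre of its underside, 5 mm above the table; z up. Inner floor 8 mm above the table, lip top 15 mm. Fixed in a plywood tray (206 mm square, rim 14 mm high, same yaw); the four nests stand two by two, 96 mm apart, in any arrangement.
- nest_oblong: White oblong nest for the filter holder: inside 84 mm (its x) x 50 mm (its y), outside 90 x 56 mm. Origin: centre of its underside, 5 mm above the table; z up. Inner floor 8 mm above the table, lip top 15 mm. Fixed in a plywood tray (206 mm square, rim 14 mm high, same yaw); the four nests stand two by two, 96 mm apart, in any arrangement.
There are look-alikes about, which are no part of the job. Leave any orange or yellow look-alike of the part that bears short_post_center alone.

How it is judged:
By the outcome, as a careful person would: the job done as asked, in the order asked, and still so for the second after the job is handed in, with the robot touching nothing.
It also fails if it takes over 102 s, if anything falls off the work surface, if the arm or the gripper's body presses on something with over 40 N, if the wrist force passes 120 N, or if a joint passes its speed limit or range.

## Robot

A 6-joint arm with a two-finger parallel gripper is mounted at the origin on the work surface. World frame = base frame: x ahead of the robot, y to its left, z up, the work surface at z = 0. Lengths are in m, angles in degrees, forces in N, time in s.
With the tool pointing down it reaches from about 0.4 to 0.825 m from the base axis. Payload 7 kg.
Tool frame: the origin (TCP) lies at the very end of the fingers, on their centre line; the grasp point (between the pads) lies hold_point_z behind it (hold_point_z is the distance from the TCP to the grasp point, in m); z points along the fingers, y is the direction in which the jaws open and shut (so a half turn about z gives the same grasp; the last joint's range is limited). The gripper opens to 88 mm and grips with 3 to 60 N. Pads are 19 mm wide; open, the fingers measure 130 mm over their backs; the gripper's body (78 mm by 193 mm) begins 47 mm behind the grasp point.
Start: joints at [86.007, 20.546, 0.682, 0, -70.136, -16.507], TCP at [0.236, 0.632, 0.227] pointing down, gripper open.
Joint ranges: [-176.03, 176.03], [-82.01, 121.73], [-58.28, 71.71], [-173.87, 95.51], [-174.79, -0.11], [-173.66, 173.66]. Speed limits (degrees/s): [136.94, 136.94, 172.46, 180, 180, 180].

## Interface

Orientations are given as [roll, pitch, yaw] about the fixed x, y, z axes, in that order (R = Rz(yaw) Ry(pitch) Rx(roll)).
In Python, from plant import get_obs, snapshot, close_job, hold_point_z gives the robot as it stands. The module is installed in compiled form; this text tells all that it offers.
- The arm moves only by the tool jog_arm, never from a script. Its argument "commands" is a list of rows, each a list of 4 numbers: the shift along the world's x, y, z in mm, then the turn about the world's z in degrees. In form: [[x, y, z, turn], ...]. A call has exactly 10 rows; each row shifts and turns the commanded pose from where the row before left it; what a row does not reach is not made up. A row lasts 1/12 s, in which the tool goes at most 41.7 mm and 7.16 degrees, less where a joint would pass 70% of its speed; a pose out of reach is approached as far as the arm can. A call is refused whole if a number of a shift passes 41.7 or a number of a turn 7.16, either way. A call with a gripper value outside its range is refused whole. "fingers" is the finger opening in mm, from 0 to 87.6, set as the call begins (left out, the last holds). The fingers move at their own pace and stop on an object; the grip force is fixed at half the most. Time passes only in rows, so rows that do not move let the fingers close, or fill a call up. It gives the time, the measured TCP pose, the force and the opening at its end, in the units of the state.
- get_obs(): the state, without advancing time (a new reading comes with each control period).
- snapshot(name): name is "scene" or "side" or "wrist"; returns a dict with "image" (480x640x3 uint8, red, green, blue), "fov_y" (degrees; the focal length in pixels is half the picture's height over the tangent of half this angle, whatever the lens; pixels are square), "cx", "cy" (the principal point, pixels), "rvec" (rotation vector, rad) and "tvec" (3), from world to camera coordinates, as OpenCV has them; the wrist camera has in their place "mount" (4x4, takes a point from camera to tool coordinates, whose origin is the TCP and whose axes are the flange's). Camera axes: x right, y down, z forward; pixel columns grow to the right and rows downward; lengths in m; the calibration is good to about 2 mm. A picture is of the moment at which its call begins: read the wrist's pose just before it. There is no depth.
- close_job(): hands the job in, once; it reports no verdict.
The state is a dict: "clock": time; "joint_pos": joint angles; "qvel": joint speeds; "tau": joint torques, N m; "tool_pos": TCP position; "orientation": TCP orientation; "force": force on the tool from outside, world axes, zero at the start; "moment": the same for the moment, N m; "opening": finger opening in m.
Only numpy, scipy, OpenCV 4.12 (cv2) and the standard library are available. Lean on these libraries where they do the work, as an engineer would, in place of code of your own. Each camera call takes 0.05 s, during which the arm holds its last target.

## Working session

There is one attempt and no reset: what is moved stays moved. The work goes in short steps, Python scripts to look and compute and a tool call to move; the robot and the scene stay as the last step left them, time stands still between calls to the robot, and variables do not carry over. Pictures are saved under pics/ and viewed, and the job is handed in when it is done.

Besides the shell and the picture viewer there is one more tool, called after "Emit:" as name(argument=value, ...) on one line, values as JSON. jog_arm: Moves the arm, as the interface text tells. Its arguments: {"type":"object","properties":{"commands":{"type":"array","items":{"type":"array","items":{"type":"number"}}},"fingers":{"type":"number"}},"required":["commands"]}

```bash
mkdir -p pics
cat > h.py <<'E'
import numpy as np, cv2, pickle
from plant import get_obs, snapshot, close_job, hold_point_z
from scipy.spatial.transform import Rotation as R
def take(name, fn):
    o=get_obs(); s=snapshot(name); s=dict(s); s['obs']=o
    cv2.imwrite('pics/%s.png'%fn, s['image'][:,:,::-1]); pickle.dump(s,open('pics/%s.pkl'%fn,'wb')); return s
def load(fn): return pickle.load(open('pics/%s.pkl'%fn,'rb'))
def cam(s):
    f=240/np.tan(np.radians(s['fov_y'])/2); K=np.array([[f,0,s['cx']],[0,f,s['cy']],[0,0,1.]])
    if 'mount' in s:
        o=s['obs']; T=np.eye(4); T[:3,:3]=R.from_euler('xyz',o['orientation'],degrees=True).as_matrix(); T[:3,3]=o['tool_pos']
        M=np.linalg.inv(T@np.array(s['mount'])); return K,M[:3,:3],M[:3,3]
    return K,cv2.Rodrigues(np.array(s['rvec'],float))[0],np.array(s['tvec'],float).ravel()
def px(s,uv,z):
    K,Rm,t=cam(s); uv=np.atleast_2d(uv); d=np.c_[uv,np.ones(len(uv))]@np.linalg.inv(K).T@Rm; c=-Rm.T@t
    return c+d*((z-c[2])/d[:,2])[:,None]
def proj(s,P):
    K,Rm,t=cam(s); q=(np.atleast_2d(P)@Rm.T+t)@K.T; return q[:,:2]/q[:,2:]
E
python3 - <<'E'
from h import *
print(hold_point_z if not callable(hold_point_z) else hold_point_z(), get_obs())
for n in ['scene','side','wrist']:
    s=take(n,n+'0'); print(n,s['fov_y'],s['cx'],s['cy']); K,Rm,t=cam(s); print(-Rm.T@t, Rm[2])
    if n=='wrist': print(s['mount'])
E
```

```text
0.0188 {'clock': 0.0, 'joint_pos': array([ 8.60050261e+01,  2.05915844e+01,  6.33430710e-01, -1.96673163e-02,
       -7.01342979e+01, -1.65056934e+01]), 'qvel': array([ 0.15175602, -0.05294293,  0.17655371,  0.05076188,  0.03818596,
       -0.022534  ]), 'tau': array([-1.50132011e-03, -5.82716990e+01,  2.93045533e+01,  6.99728429e+00,
        6.91508059e-03, -1.49643656e-04]), 'tool_pos': array([0.23626781, 0.63178454, 0.22561981]), 'orientation': array([ 1.79906105e+02, -8.54241128e-03, -2.05073585e+01]), 'force': array([0.62786182, 0.93500585, 0.21017511]), 'moment': array([ 0.03274032,  0.05007246, -0.0152691 ]), 'opening': 0.08785785505541727}
scene 57.702257093712454 319.30236213336894 243.21150335081862
[ 0.91851154 -0.46810815  0.57442181] [-0.47801445  0.54602843 -0.68800809]
side 44.68793197849943 318.59297333590285 250.49733243253178
[ 0.19083315 -0.66920965  0.67901765] [ 0.39816279  0.63861001 -0.65851624]
wrist 70.13382484581282 325.2152414065439 238.18039260308134
[0.29948134 0.60754656 0.38333279] [-0.2345891   0.08634145 -0.96825261]
[[ 1.61470606e-04 -9.68221526e-01 -2.50094084e-01  6.77346363e-02]
 [ 9.99999969e-01  2.03169532e-04 -1.40917023e-04  8.33112526e-04]
 [ 1.87250393e-04 -2.50094054e-01  9.68221529e-01 -1.57627063e-01]
 [ 0.00000000e+00  0.00000000e+00  0.00000000e+00  1.00000000e+00]]
```

View pics/scene0.png

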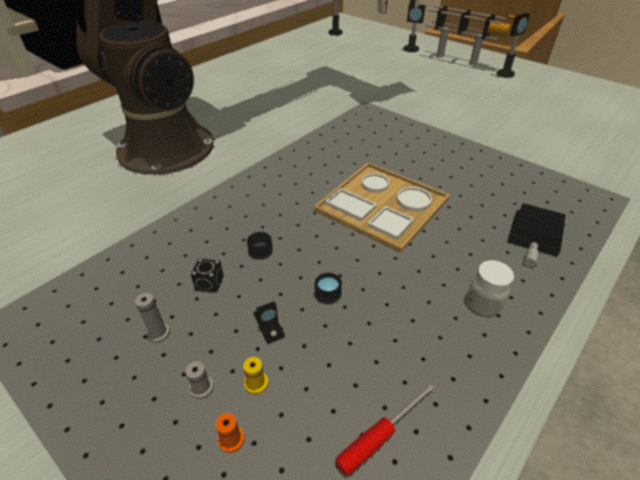

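View pics/side0.png

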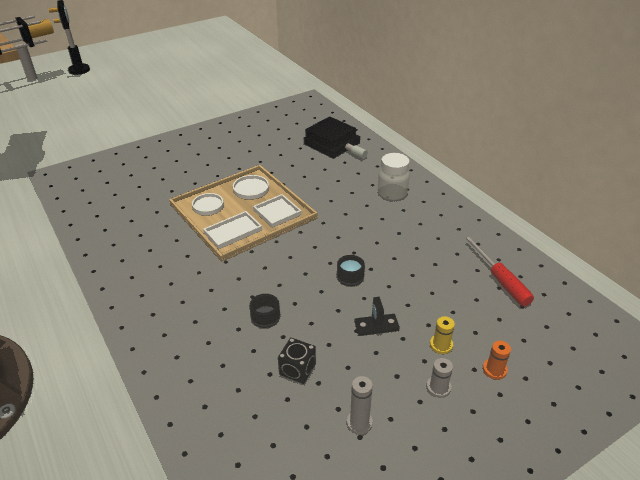

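View pics/wrist0.png

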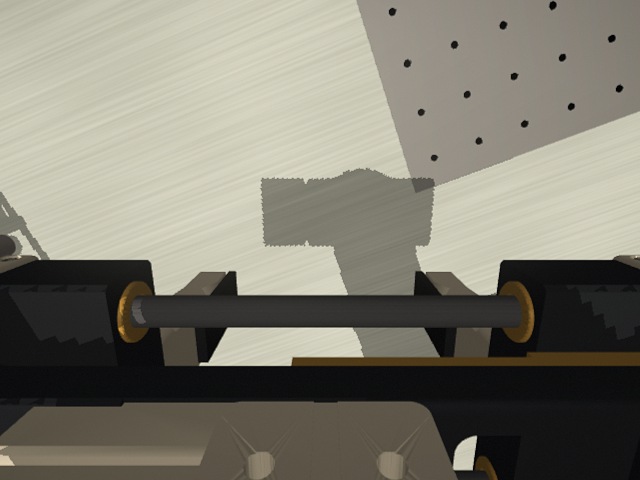

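Run:
```python
import cv2
a=cv2.imread('pics/scene0.png')
cv2.imwrite('pics/z1.png',cv2.resize(a[220:460,120:360],None,fx=2.5*1,fy=2.5,interpolation=cv2.INTER_CUBIC))
cv2.imwrite('pics/z2.png',cv2.resize(a[155:255,305:460],None,fx=5,fy=5,interpolation=cv2.INTER_CUBIC))
a=cv2.imread('pics/side0.png')
cv2.imwrite('pics/z3.png',cv2.resize(a[240:440,240:470],None,fx=3,fy=3,interpolation=cv2.INTER_CUBIC))
cv2.imwrite('pics/z4.png',cv2.resize(a[160:260,165:325],None,fx=5,fy=5,interpolation=cv2.INTER_CUBIC))
```

```text
(no output)
```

View pics/z1.png

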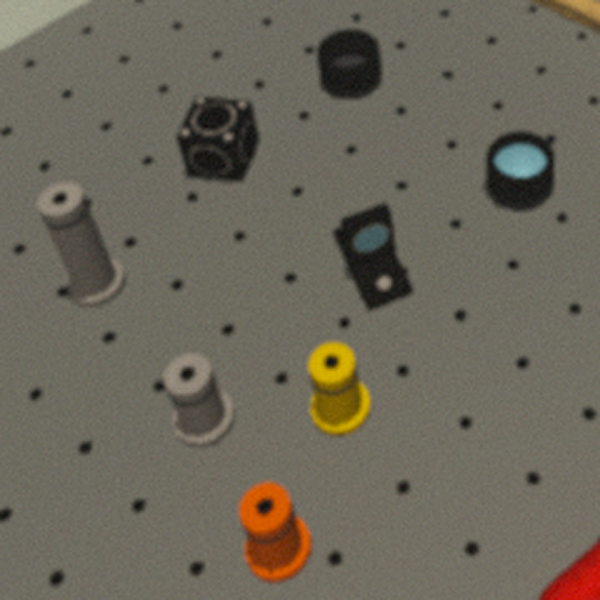

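View pics/z2.png

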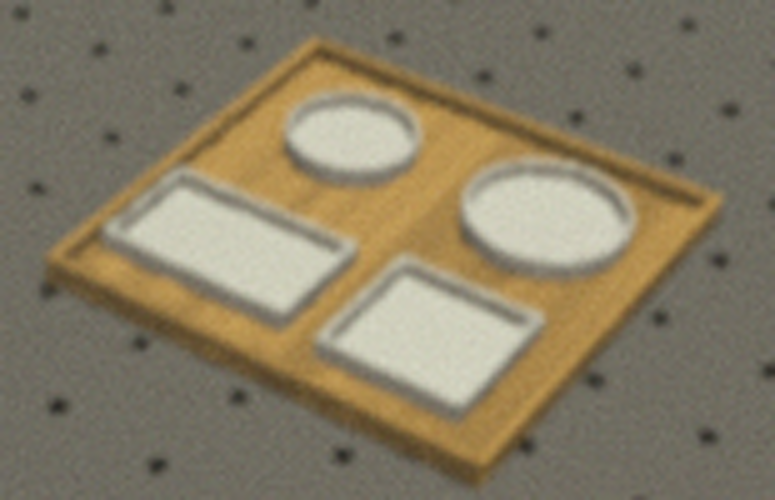

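View pics/z3.png

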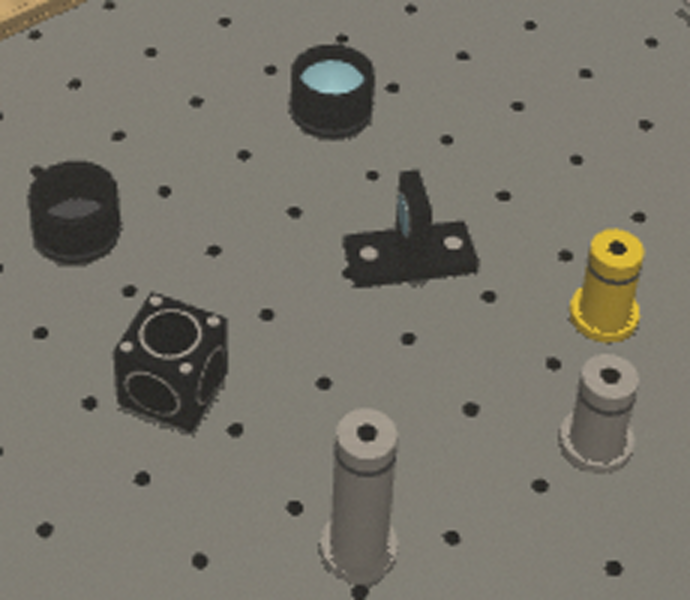

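View pics/z4.png

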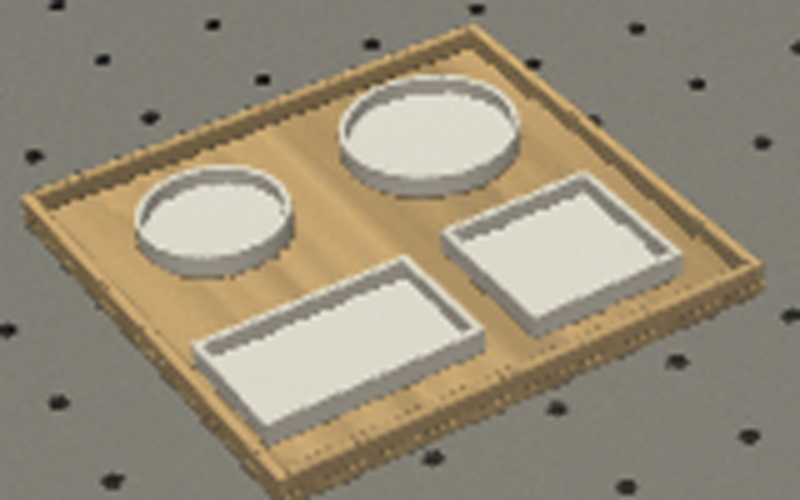

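Run:
```python
from h import *
a=load('scene0'); b=load('side0')
A=lambda u,v:(120+u/2.5,220+v/2.5)
B=lambda u,v:(240+u/3,240+v/3)
C=lambda u,v:(305+u/5,155+v/5)
D=lambda u,v:(165+u/5,160+v/5)
def p(n,s,uv,z): print(n,(px(s,uv,z)[0]*1000).round(1)[:2])
for n,u,v,z in [('short',(187,374),(610,376),.05),('tall',(60,198),(367,433),.085),('lens',(520,157),(333,74),.03),('empty',(349,57),(75,190),.03),('cube',(215,119),(171,334),.04),('yellow',(332,362),(617,248),.05)]:
    p(n,a,A(*u),z); p(n,b,B(*v),z)
for v in [(156,300),(213,321),(186,368),(126,346)]: p('bolt',b,B(*v),.04)
p('fh',a,A(384,283),.008)
for v in [(369,253),(453,242)]: p('fh',b,B(*v),.008)
for u,v in zip([(48,257),(317,40),(720,198),(482,470)],[(25,200),(473,28),(763,268),(283,483)]): p('cornerA',a,C(*u),.014);p('cornerB',b,D(*v),.014)
p('sr',a,C(353,132),.015);p('sr',b,D(214,214),.015)
p('wr',a,C(548,210),.015);p('wr',b,D(430,130),.015)
print('sq')
for u in [(404,260),(542,322),(460,410),(318,340)]: p('sqA',a,C(*u),.015)
for u in [(585,175),(682,255),(537,325),(443,240)]: p('sqB',b,D(*u),.015)
for u in [(405,258),(484,332),(266,430),(195,345)]: p('obB',b,D(*u),.015)
for u in [(183,173),(356,245),(280,318),(105,230)]: p('obA',a,C(*u),.015)
```

```text
short [ 589.5 -346.9]
short [ 587.1 -345.6]
tall [ 464.3 -333.2]
tall [ 462.4 -332.3]
lens [613.8 -98.6]
lens [609.2 -98.4]
empty [ 457.3 -106.2]
empty [448.6 -99.4]
cube [ 441.9 -213.9]
cube [ 438.5 -213.1]
yellow [ 643. -291.]
yellow [ 640.6 -289.9]
bolt [ 442.9 -191.8]
bolt [ 458.9 -217. ]
bolt [ 434.3 -233.7]
bolt [ 417.5 -208. ]
fh [ 604.5 -218.1]
fh [ 562.4 -199.5]
fh [ 602.8 -216.5]
cornerA [449.7  53.2]
cornerB [430.9 254.8]
cornerA [437.9 255.1]
cornerB [632.6 268.2]
cornerA [638.7 268.8]
cornerB [647.1  65. ]
cornerA [653.8  63.8]
cornerB [444.7  51.9]
sr [494.  205.3]
sr [488.1 205.7]
wr [588.7 213. ]
wr [583.1 210.8]
sq
sqA [562.1 145.9]
sqA [625.8 149.2]
sqA [629.9  84.9]
sqA [565.2  82.5]
sqB [619.8 151.2]
sqB [625.1  87.1]
sqB [559.2  79.6]
sqB [554.1 143.8]
obB [536.9 141.5]
obB [541.   86.5]
obB [451.2  79.4]
obB [449.5 136.3]
obA [456.4 133.2]
obA [541.5 141.1]
obA [545.9  83.5]
obA [456.7  81.2]
```

Emit:
jog_arm(commands=[[14, -34, 3, 1.7], [14, -34, 3, 1.7], [14, -34, 3, 1.7], [14, -34, 3, 1.7], [14, -34, 3, 1.7], [14, -34, 3, 1.7], [14, -34, 3, 1.7], [14, -34, 3, 1.7], [14, -34, 3, 1.7], [14, -34, 3, 1.7]])

```text
clock: 0.98
tool_pos: [0.3765, 0.2903, 0.2567]
orientation: [-180.0, 0.0, -3.4]
force: [1.3, 0.6, -0.1]
opening: 0.0877
```

Emit:
jog_arm(commands=[[12, -24, 0, 1.2], [12, -24, 0, 1.2], [12, -24, 0, 1.2], [12, -24, 0, 1.2], [10, -24, 0, 1.2], [6, -12, 0, 1.2], [0, 0, 0, 0.3], [0, 0, 0, 0], [0, 0, 0, 0], [0, 0, 0, 0]])

```text
clock: 1.82
tool_pos: [0.4402, 0.1608, 0.2565]
orientation: [-180.0, 0.0, 4.0]
force: [-0.4, 0.4, -0.1]
opening: 0.0879
```

Run:
```python
from h import *
s=take('wrist','wrist1'); print(s['obs']['clock'],s['obs']['joint_pos'],s['obs']['tool_pos'],s['obs']['orientation'])
```

```text
1.8167 [ 4.42213771e+01 -5.07271815e-01 -2.14636030e+01 -8.74202387e-03
 -6.90458974e+01  4.97963175e+01] [0.44015753 0.16079533 0.25649863] [-1.79995204e+02  6.97200987e-03  4.01456845e+00]
```

View pics/wrist1.png

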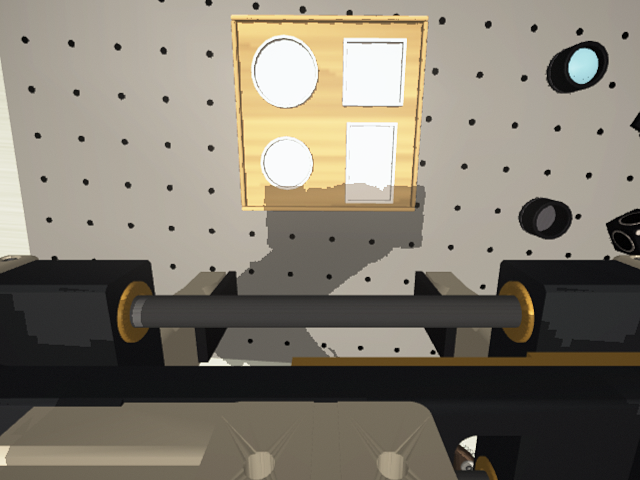

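Run:
```python
from h import *
s=load('wrist1'); im=s['image'].astype(int)
m=((im.min(2)>165)).astype(np.uint8); m[:, :225]=0; m[:,435:]=0; m[215:]=0
n,l,st,c=cv2.connectedComponentsWithStats(m)
for i in range(1,n):
    if st[i,4]<300: continue
    cs=max(cv2.findContours((l==i).astype(np.uint8),0,1)[0],key=len)[:,0]
    P=px(s,cs.astype(float),.015)[:,:2]*1000
    print(st[i],'bb',cv2.minAreaRect(P.astype(np.float32)))
for uv in [(232,16),(428,16),(418,208),(244,209)]: print(px(s,uv,.014)[0]*1000)
cv2.imwrite('pics/z5.png',cv2.resize(s['image'][:,:,::-1][0:220,225:435],None,fx=2.8,fy=2.7,interpolation=cv2.INTER_CUBIC))
```

```text
[ 225    8   41  207 2258] bb ((533.2252197265625, 253.7804412841797), (47.23640060424805, 215.173828125), 89.82998657226562)
[ 251   34   67   74 3731] bb ((585.4078369140625, 214.0809326171875), (71.72152709960938, 70.87879180908203), 0.9154456853866577)
[ 342   37   65   69 4159] bb ((591.76806640625, 118.59879302978516), (66.78164672851562, 67.42713928222656), 3.9924283027648926)
[418  73  17 112 506] bb ((536.0186157226562, 52.67844009399414), (118.03421783447266, 14.10107421875), 3.7441821098327637)
[ 345  121   53   82 3979] bb ((496.7309265136719, 112.32795715332031), (90.20429229736328, 57.506900787353516), 3.708843946456909)
[ 260  136   53   54 2178] bb ((489.7881774902344, 208.20587158203125), (59.11896896362305, 59.49297332763672), 3.4697790145874023)
[634.42049938 270.15575709  14.        ]
[648.64959685  67.81069908  14.        ]
[448.72280976  50.46530978  14.        ]
[433.09511231 255.56840636  14.        ]
```

View pics/z5.png

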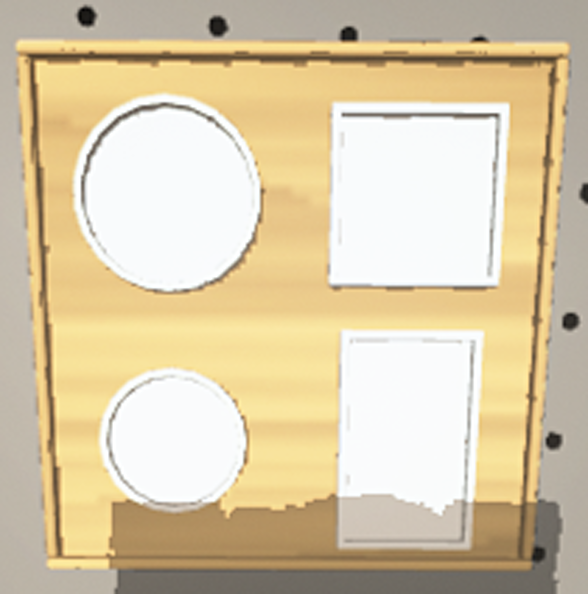

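Emit:
jog_arm(commands=[[3, -20, 3, 0], [5, -40, 5, 0], [5, -40, 5, 0], [4, -41, 5, -0.5], [3, -41, 5, -0.5], [0, -41, 5, -0.5], [0, -41, 2, -0.5], [0, -41, 0, -0.5], [0, -41, 0, -0.5], [0, -25, 0, -0.5]])

```text
clock: 2.7
tool_pos: [0.4602, -0.2132, 0.2866]
orientation: [180.0, 0.0, 0.5]
force: [0.4, -1.0, 0.1]
opening: 0.0875
```

Emit:
jog_arm(commands=[[0, -15, 0, -0.5], [0, -5, 0, 0], [0, 0, 0, 0], [0, 0, 0, 0], [0, 0, 0, 0], [0, 0, 0, 0], [0, 0, 0, 0], [0, 0, 0, 0], [0, 0, 0, 0], [0, 0, 0, 0]])

```text
clock: 3.53
tool_pos: [0.4605, -0.2305, 0.2866]
orientation: [180.0, -0.0, 0.0]
force: [-0.9, -1.2, 0.3]
opening: 0.0876
```

Run:
```python
from h import *
s=take('wrist','wrist2'); print(s['obs']['clock'],s['obs']['joint_pos'],s['obs']['tool_pos'],s['obs']['orientation'])
```

```text
3.5333 [-4.72542473e+00  3.26362844e+00 -1.36335614e+01 -3.86503209e-04
 -7.30930568e+01  9.47515091e+01] [ 0.46047377 -0.23051527  0.28663429] [ 1.79999561e+02 -9.75043418e-03  2.59720691e-02]
```

View pics/wrist2.png

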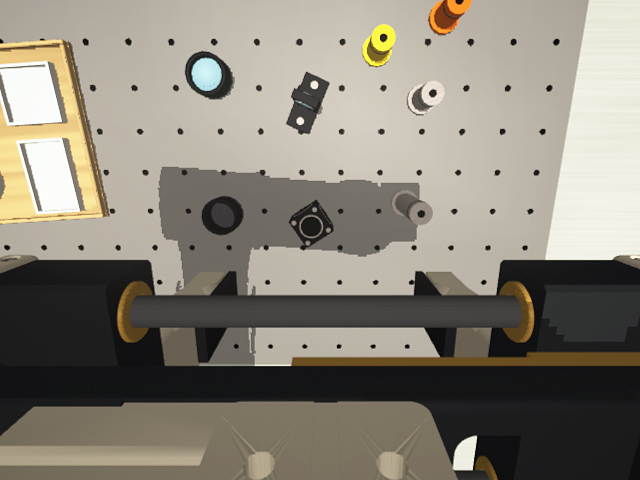

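Run:
```python
import cv2
a=cv2.imread('pics/wrist2.png')
cv2.imwrite('pics/z6.png',cv2.resize(a[0:150,280:480],None,fx=4,fy=4,interpolation=cv2.INTER_CUBIC))
cv2.imwrite('pics/z7.png',cv2.resize(a[40:110,175:255],None,fx=6,fy=6,interpolation=cv2.INTER_CUBIC))
cv2.imwrite('pics/z8.png',cv2.resize(a[170:260,190:450],None,fx=3,fy=3,interpolation=cv2.INTER_CUBIC))
```

```text
(no output)
```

View pics/z6.png

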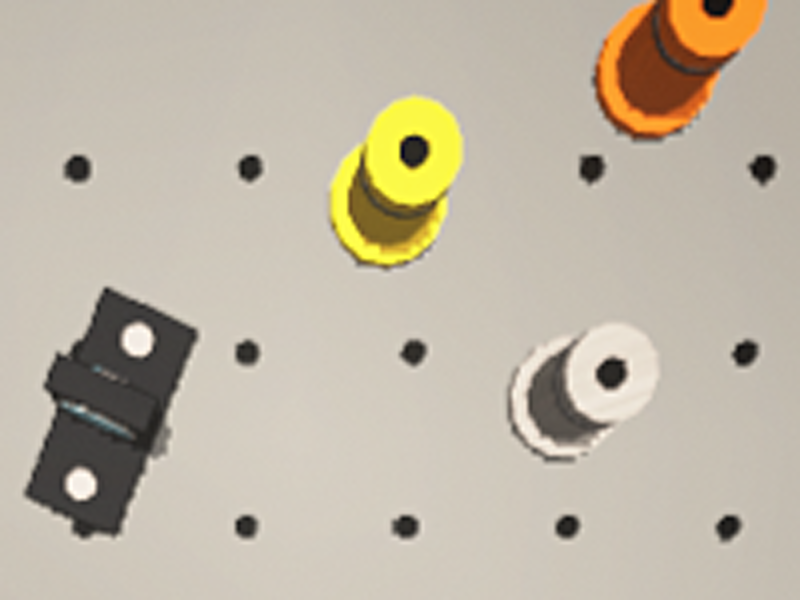

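View pics/z7.png

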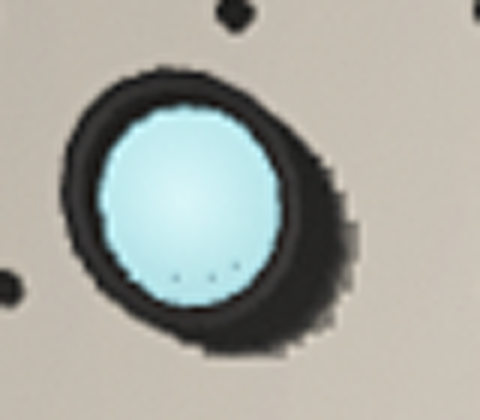

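View pics/z8.png

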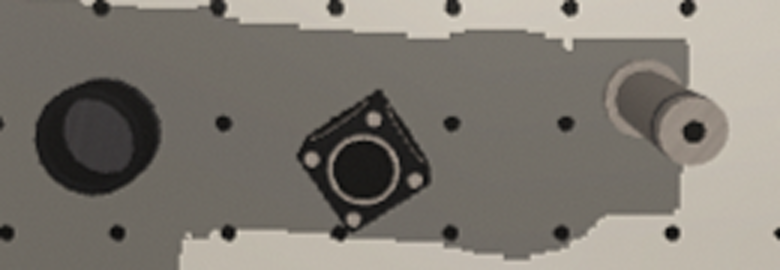

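Run:
```python
from h import *
s=load('wrist2')
def g(n,u,f,o,z):
    u=(np.array(u)+.5)/f-.5+np.array(o); P=px(s,u,z)[0]*1000; print(n,P.round(1)); return P
g('short',(612,373),4,(280,0),.05); g('yellow',(414,151),4,(280,0),.05); g('orange',(717,4),4,(280,0),.05)
g('lens',(182,195),6,(175,40),.03); g('lensglass',(190,205),6,(175,40),.03)
g('empty',(98,137),3,(190,170),.03);g('tall',(693,131),3,(190,170),.085)
g('cube',(363,169),3,(190,170),.04)
for b in [(374,118),(415,180),(353,219),(312,159)]: g('b',b,3,(190,170),.04)
a=g('fh',(139,339),4,(280,0),.008);b=g('fh',(81,484),4,(280,0),.008); print((a+b)/2, np.degrees(np.arctan2(*(b-a)[1::-1])))
for q in [(62,355),(165,405),(150,430),(47,385),(107,393)]:g('plate',q,4,(280,0),.05)
for q in [(107,289),(198,331),(120,533),(26,495)]:g('base',q,4,(280,0),.008)
```

```text
short [ 587.2 -346.7   50. ]
yellow [ 640.6 -291.3   50. ]
orange [ 673.9 -366.4   50. ]
lens [611.6 -97.7  30. ]
lensglass [609.9 -99.   30. ]
empty [ 449.9 -105.    30. ]
tall [ 462.5 -333.2   85. ]
cube [ 438.7 -213.9   40. ]
b [ 459.5 -218.5   40. ]
b [ 434.2 -234.9   40. ]
b [ 417.8 -209.6   40. ]
b [ 442.8 -193.5   40. ]
fh [ 602.8 -218.6    8. ]
fh [ 562.2 -200.8    8. ]
[ 582.49618997 -209.70804544    8.        ] 156.27623501493753
plate [ 591.6 -199.2   50. ]
plate [ 579.1 -226.8   50. ]
plate [ 572.8 -222.7   50. ]
plate [ 584.1 -195.1   50. ]
plate [ 582.1 -211.2   50. ]
base [ 616.3 -209.4    8. ]
base [ 605. -236.    8.]
base [ 548.  -212.4    8. ]
base [ 559.  -184.1    8. ]
```

Emit:
jog_arm(commands=[[10, -10, 0, 0], [18, -17, -10, 0], [22, -20, -25, 0], [22, -20, -25, 0], [22, -20, -25, 0], [18, -16, -25, 0], [10, -9, -25, 0], [5, -4, -25, 0], [0, 0, 0, 0], [0, 0, 0, 0]])

```text
clock: 4.42
tool_pos: [0.5864, -0.3467, 0.1248]
orientation: [-179.9, 0.2, -0.0]
force: [0.3, 0.1, 1.6]
opening: 0.0878
```

Run:
```python
from h import *
s=take('wrist','wrist3'); print(s['obs']['clock'],s['obs']['tool_pos'],s['obs']['orientation'])
```

```text
4.4167 [ 0.58639381 -0.34673199  0.12480072] [-1.79945420e+02  2.27362178e-01 -2.38730839e-02]
```

View pics/wrist3.png

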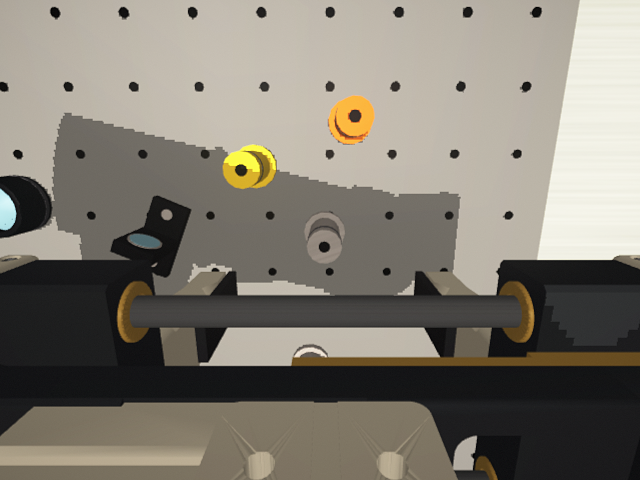

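Emit:
jog_arm(commands=[[1, 0, -10, 0], [0, 0, -20, 0], [0, 0, -25, 0], [0, 0, -25, 0], [0, 0, -15, 0], [0, 0, -8, 0], [0, 0, -4, 0], [0, 0, 0, 0], [0, 0, 0, 0], [0, 0, 0, 0]])

```text
clock: 5.3
tool_pos: [0.5895, -0.3471, 0.0213]
orientation: [179.9, -0.1, 0.0]
force: [0.3, 0.7, 0.3]
opening: 0.0876
```

Emit:
jog_arm(commands=[[0, 0, 0, 0], [0, 0, 0, 0], [0, 0, 0, 0], [0, 0, 0, 0], [0, 0, 0, 0], [0, 0, 0, 0], [0, 0, 0, 0], [0, 0, 0, 0], [0, 0, 0, 0], [0, 0, 0, 0]], fingers=10)

```text
clock: 6.13
tool_pos: [0.5884, -0.3467, 0.0195]
orientation: [-180.0, 0.0, 0.0]
force: [0.1, 2.6, 2.9]
opening: 0.0267
```

Emit:
jog_arm(commands=[[0, 0, 0, 0], [0, 0, 0, 0], [0, 0, 0, 0], [0, 0, 0, 0], [0, 0, 3, 0], [0, 0, 6, 0], [0, 0, 10, 0], [0, 0, 20, 0], [0, 0, 30, 0], [0, 0, 30, 0]])

```text
clock: 6.97
tool_pos: [0.5877, -0.3466, 0.1197]
orientation: [-180.0, 0.1, -0.0]
force: [0.5, -0.1, -1.6]
opening: 0.0243
```

Emit:
jog_arm(commands=[[-2, 10, 10, 0], [-4, 25, 15, 0], [-7, 38, 15, 0], [-7, 41, 10, 0], [-7, 41, 0, 0], [-7, 41, 0, 0], [-7, 41, 0, 0], [-7, 41, 0, 0], [-7, 41, 0, 0], [-7, 41, 0, 0]])

```text
clock: 7.8
tool_pos: [0.5257, 0.0141, 0.1692]
orientation: [-180.0, -0.1, -0.0]
force: [1.7, 0.5, -2.1]
opening: 0.0246
```

Emit:
jog_arm(commands=[[-7, 41, 0, 0], [-7, 41, 0, 0], [-7, 41, 0, 0], [-6, 32, -10, 0], [-4, 20, -15, 0], [-3, 12, -20, 0], [-2, 6, -20, 0], [0, 2, -10, 0], [0, 0, 0, 0], [0, 0, 0, 0]])

```text
clock: 8.63
tool_pos: [0.4907, 0.2068, 0.0937]
orientation: [180.0, 0.0, 0.0]
force: [0.7, -0.1, -2.3]
opening: 0.0245
```

Emit:
jog_arm(commands=[[-0.5, 1.5, -10, 0], [0, 0, -16, 0], [0, 0, -16, 0], [0, 0, -10, 0], [0, 0, -6, 0], [0, 0, -3, 0], [0, 0, -2, 0], [0, 0, -1, 0], [0, 0, 0, 0], [0, 0, 0, 0]])

```text
clock: 9.47
tool_pos: [0.4904, 0.2089, 0.0298]
orientation: [-180.0, -0.0, 0.0]
force: [-0.8, -1.0, -1.9]
opening: 0.0244
```

Run:
```python
from h import *
s=take('side','side4'); o=s['obs'];print(o['clock'],o['tool_pos'],o['force'])
cv2.imwrite('pics/z9.png',cv2.resize(s['image'][130:270,150:350,::-1],None,fx=3.5,fy=3.5,interpolation=cv2.INTER_CUBIC))
```

```text
9.4667 [0.49041123 0.20892445 0.02983184] [-0.76378795 -1.00973535 -1.94437025]
```

View pics/z9.png

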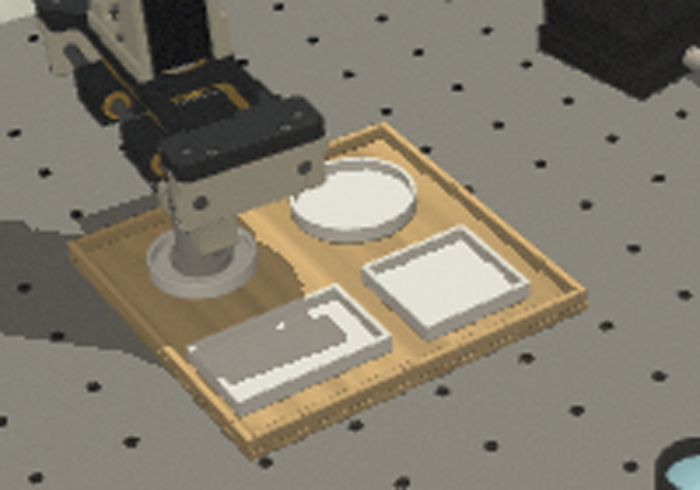

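Emit:
jog_arm(commands=[[0, 0, -0.5, 0], [0, 0, 0, 0], [0, 0, -0.5, 0], [0, 0, 0, 0], [0, 0, -0.5, 0], [0, 0, 0, 0], [0, 0, 0, 0], [0, 0, 0, 0], [0, 0, 0, 0], [0, 0, 0, 0]])

```text
clock: 10.35
tool_pos: [0.4901, 0.2086, 0.0278]
orientation: [180.0, 0.0, -0.0]
force: [-0.3, -0.2, -2.1]
opening: 0.0246
```

Emit:
jog_arm(commands=[[0, 0, -0.5, 0], [0, 0, 0, 0], [0, 0, 0, 0], [0, 0, 0, 0], [0, 0, -0.3, 0], [0, 0, 0, 0], [0, 0, 0, 0], [0, 0, 0, 0], [0, 0, 0, 0], [0, 0, 0, 0]])

```text
clock: 11.18
tool_pos: [0.4902, 0.2088, 0.0274]
orientation: [-180.0, -0.0, 0.0]
force: [-1.9, -0.1, 6.0]
opening: 0.0244
```

Emit:
jog_arm(commands=[[0, 0, 0, 0], [0, 0, 0, 0], [0, 0, 0, 0], [0, 0, 0, 0], [0, 0, 0, 0], [0, 0, 0, 0], [0, 0, 0, 0], [0, 0, 10, 0], [0, 0, 20, 0], [0, 0, 30, 0]], fingers=70)

```text
clock: 12.02
tool_pos: [0.4887, 0.2075, 0.0861]
orientation: [179.8, 0.2, -0.0]
force: [0.6, 0.3, -0.2]
opening: 0.0698
```

Emit:
jog_arm(commands=[[4, -10, 20, 0], [10, -25, 20, 0], [15, -38, 0, 0], [16, -41, 0, 0], [16, -41, 0, 0], [16, -41, 0, 0], [16, -41, 0, 0], [15, -38, -15, 0], [9, -22, -20, 0], [4, -10, -20, 0]], fingers=80)

```text
clock: 12.85
tool_pos: [0.6084, -0.0912, 0.0732]
orientation: [180.0, -0.1, -0.2]
force: [-0.1, 0.1, 0.0]
opening: 0.0799
```

Run:
```python
from h import *
s=take('side','side5'); o=s['obs'];print(o['clock'],o['tool_pos'],o['force'])
cv2.imwrite('pics/z10.png',cv2.resize(s['image'][130:330,150:430,::-1],None,fx=2.8,fy=2.8,interpolation=cv2.INTER_CUBIC))
```

```text
12.85 [ 0.60843442 -0.0912395   0.07318317] [-0.09792963  0.12063476  0.03340889]
```

View pics/z10.png

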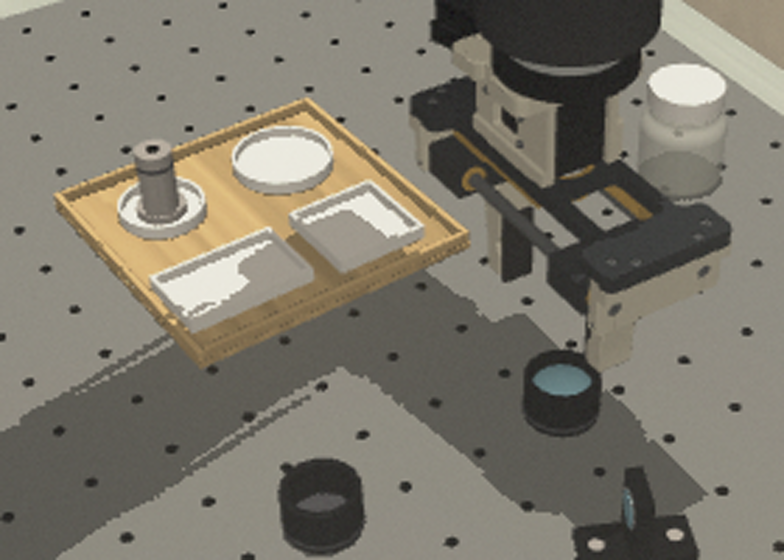

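Emit:
jog_arm(commands=[[0, 0, 0, 0], [0, 0, 0, 0], [0, 0, 0, 0], [0, 0, 0, 0], [0, 0, -5, 0], [0, 0, -8, 0], [0, 0, -8, 0], [0, 0, -4, 0], [0, 0, 0, 0], [0, 0, 0, 0]])

```text
clock: 13.73
tool_pos: [0.6067, -0.088, 0.047]
orientation: [180.0, 0.1, 0.0]
force: [-0.1, -0.2, 0.3]
opening: 0.08
```

Emit:
jog_arm(commands=[[2, -4, 0, 0], [2, -4, 0, 0], [0, -2, 0, 0], [0, 0, 0, 0], [0, 0, -8, 0], [0, 0, -12, 0], [0, 0, -10, 0], [0, 0, -5, 0], [0, 0, 0, 0], [0, 0, 0, 0]])

```text
clock: 14.57
tool_pos: [0.6106, -0.098, 0.0118]
orientation: [180.0, 0.1, 0.0]
force: [-0.2, -0.6, 0.3]
opening: 0.0803
```

Run:
```python
from h import *
s=take('scene','scene6'); o=s['obs'];print(o['clock'],o['tool_pos'],o['force'])
cv2.imwrite('pics/z11.png',cv2.resize(s['image'][200:360,220:440,::-1],None,fx=3.5,fy=3.5,interpolation=cv2.INTER_CUBIC))
```

```text
14.5667 [ 0.61058872 -0.09798415  0.01177524] [-0.21397716 -0.56767297  0.34456223]
```

View pics/z11.png

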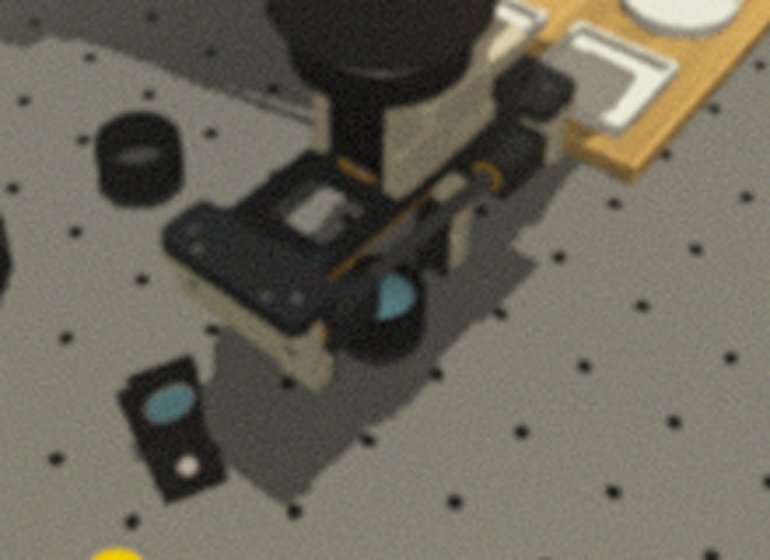

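Emit:
jog_arm(commands=[[0, 0, 0, 0], [0, 0, 0, 0], [0, 0, 0, 0], [0, 0, 0, 0], [0, 0, 0, 0], [0, 0, 0, 0], [0, 0, 0, 0], [0, 0, 0, 0], [0, 0, 0, 0], [0, 0, 0, 0]], fingers=35)

```text
clock: 15.45
tool_pos: [0.6112, -0.0979, 0.0128]
orientation: [-180.0, -0.0, 0.0]
force: [-0.2, 1.3, 3.1]
opening: 0.0452
```

Emit:
jog_arm(commands=[[0, 0, 0, 0], [0, 0, 3, 0], [0, 0, 6, 0], [0, 0, 10, 0], [0, 0, 16, 0], [0, 0, 16, 0], [0, 0, 10, 0], [0, 0, 4, 0], [0, 0, 0, 0], [0, 0, 0, 0]])

```text
clock: 16.28
tool_pos: [0.6108, -0.0979, 0.0775]
orientation: [-180.0, -0.0, -0.0]
force: [-0.3, 0.7, -1.3]
opening: 0.0457
```

Emit:
jog_arm(commands=[[-1, 12, 5, 0], [-2, 28, 5, 0], [-3, 40, 0, 0], [-3, 41, 0, 0], [-4, 41, 0, 0], [-4, 41, 0, 0], [-3, 40, 0, 0], [-3, 35, -5, 0], [-2, 22, -5, 0], [-0.5, 12, 0, 0]])

```text
clock: 17.12
tool_pos: [0.5839, 0.217, 0.0759]
orientation: [179.9, 0.1, 0.1]
force: [-0.3, -0.2, -1.4]
opening: 0.0456
```

Emit:
jog_arm(commands=[[0, 0, 0, 0], [0, 0, 0, 0], [0, 0, -8, 0], [0, 0, -14, 0], [0, 0, -14, 0], [0, 0, -8, 0], [0, 0, -4, 0], [0, 0, 0, 0], [0, 0, 0, 0], [0, 0, 0, 0]])

```text
clock: 17.95
tool_pos: [0.5861, 0.214, 0.0304]
orientation: [-180.0, -0.1, -0.0]
force: [0.0, 0.1, -0.3]
opening: 0.0451
```

Emit:
jog_arm(commands=[[-0.5, 0, -3, 0], [0, 0, -3, 0], [0, 0, -1, 0], [0, 0, -0.5, 0], [0, 0, 0, 0], [0, 0, -0.5, 0], [0, 0, 0, 0], [0, 0, 0, 0], [0, 0, 0, 0], [0, 0, 0, 0]])

```text
clock: 18.78
tool_pos: [0.5851, 0.2141, 0.0217]
orientation: [-180.0, -0.0, 0.0]
force: [0.2, -0.0, -1.1]
opening: 0.0458
```

Emit:
jog_arm(commands=[[0, 0, -0.5, 0], [0, 0, 0, 0], [0, 0, 0, 0], [0, 0, 0, 0], [0, 0, 0, 0], [0, 0, 0, 0], [0, 0, 0, 0], [0, 0, 0, 0], [0, 0, 0, 0], [0, 0, 0, 0]])

```text
clock: 19.62
tool_pos: [0.585, 0.214, 0.0211]
orientation: [-180.0, -0.0, 0.0]
force: [-1.0, -0.2, -0.7]
opening: 0.0453
```

Emit:
jog_arm(commands=[[0, 0, -0.3, 0], [0, 0, 0, 0], [0, 0, 0, 0], [0, 0, 0, 0], [0, 0, -0.3, 0], [0, 0, 0, 0], [0, 0, 0, 0], [0, 0, 0, 0], [0, 0, 0, 0], [0, 0, 0, 0]])

```text
clock: 20.45
tool_pos: [0.5851, 0.214, 0.0208]
orientation: [-180.0, -0.0, 0.0]
force: [-2.6, -0.5, 5.3]
opening: 0.0457
```

Emit:
jog_arm(commands=[[0, 0, 0, 0], [0, 0, 0, 0], [0, 0, 0, 0], [0, 0, 0, 0], [0, 0, 0, 0], [0, 0, 0, 0], [0, 0, 5, 0], [0, 0, 15, 0], [0, 0, 25, 0], [0, 0, 35, 0]], fingers=65)

```text
clock: 21.28
tool_pos: [0.5834, 0.213, 0.0991]
orientation: [179.8, 0.3, -0.0]
force: [0.7, 0.6, -0.8]
opening: 0.0649
```

Emit:
jog_arm(commands=[[-6, -16, 10, -2], [-11.5, -34, 10, -4.6], [-11.5, -34, 5, -4.6], [-11.5, -34, 0, -4.6], [-11.5, -34, 0, -4.6], [-11.5, -34, 0, -4.6], [-11.5, -34, 0, -4.6], [-11.5, -34, 0, -4.6], [-11.5, -34, 0, -4.6], [-11.5, -34, 0, -4.6]], fingers=80)

```text
clock: 22.12
tool_pos: [0.4748, -0.1094, 0.1262]
orientation: [-180.0, -0.0, -43.6]
force: [1.0, -1.1, 0.2]
opening: 0.0801
```

Emit:
jog_arm(commands=[[-11.5, -34, 0, -4.6], [-11.5, -34, -5, -4.6], [-8, -22, -10, -3], [-4, -11, -10, -1.6], [-1.8, -4.7, 0, 0], [0, 0, 0, 0], [0, 0, 0, 0], [0, 0, 0, 0], [0, 0, 0, 0], [0, 0, 0, 0]])

```text
clock: 22.95
tool_pos: [0.4394, -0.2129, 0.1009]
orientation: [-180.0, -0.0, -57.1]
force: [-1.1, 0.8, 0.3]
opening: 0.0802
```

Run:
```python
from h import *
s=take('side','side7'); o=s['obs'];print(o['clock'],o['tool_pos'],o['orientation'],o['force'],o['joint_pos'])
s=take('wrist','wrist7')
s=take('scene','scene7')
```

```text
22.95 [ 0.43938913 -0.21294802  0.1009111 ] [-1.79966720e+02 -2.66867888e-02 -5.70982912e+01] [-1.05498482  0.80555054  0.28703657] [-2.72531114e+00  1.01373476e+01 -3.21719012e+01  3.12058777e-03
 -4.76481556e+01  3.56249262e+01]
```

View pics/side7.png

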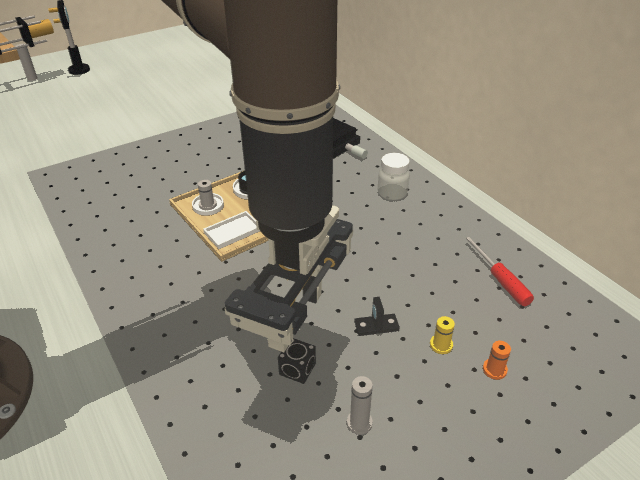

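View pics/wrist7.png

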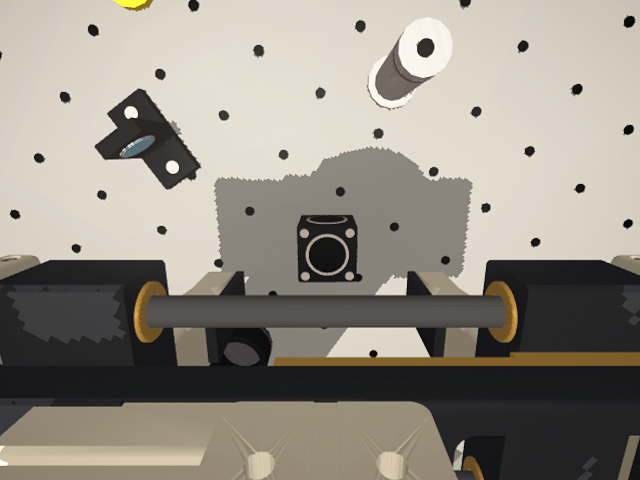

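Emit:
jog_arm(commands=[[-0.5, -0.5, -8, 0], [0, 0, -18, 0], [0, 0, -24, 0], [0, 0, -18, 0], [0, 0, -11, 0], [0, 0, -7, 0], [0, 0, -3, 0], [0, 0, 0, 0], [0, 0, 0, 0], [0, 0, 0, 0]])

```text
clock: 23.93
tool_pos: [0.4389, -0.2142, 0.0122]
orientation: [-179.9, -0.1, -57.2]
force: [0.0, 0.5, -0.1]
opening: 0.0802
```

Emit:
jog_arm(commands=[[0, 0, 0, 0], [0, 0, 0, 0], [0, 0, 0, 0], [0, 0, 0, 0], [0, 0, 0, 0], [0, 0, 0, 0], [0, 0, 0, 0], [0, 0, 0, 0], [0, 0, 0, 0], [0, 0, 0, 0]], fingers=30)

```text
clock: 24.77
tool_pos: [0.4383, -0.2142, 0.0116]
orientation: [-180.0, -0.0, -57.2]
force: [0.4, 0.1, 0.3]
opening: 0.0397
```

Emit:
jog_arm(commands=[[0, 0, 0, 0], [0, 0, 3, 0], [0, 0, 6, 0], [0, 0, 12, 0], [0, 0, 20, 0], [0, 0, 26, 0], [0, 0, 20, 0], [0, 0, 8, 0], [0, 0, 0, 0], [0, 0, 0, 0]])

```text
clock: 25.6
tool_pos: [0.438, -0.214, 0.1064]
orientation: [-180.0, -0.0, -57.2]
force: [0.3, 0.1, -1.1]
opening: 0.0394
```

Emit:
jog_arm(commands=[[4.6, 10, 5, -2.9], [11.5, 25, 5, -2.9], [16.6, 36, 0, -2.9], [17, 37, 0, -2.9], [17, 37, 0, -2.9], [17, 37, 0, -2.9], [17, 37, 0, -2.9], [17, 37, 0, -2.9], [15.7, 34, 0, -2.9], [10, 22, 0, -2.8]])

```text
clock: 26.43
tool_pos: [0.582, 0.1007, 0.1143]
orientation: [179.9, -0.0, -86.2]
force: [1.6, -0.4, -1.7]
opening: 0.0397
```

Emit:
jog_arm(commands=[[7, 14, 0, 0], [3.1, 7, 0, 0], [0, 0, -5, 0], [0, 0, -12, 0], [0, 0, -20, 0], [0, 0, -20, 0], [0, 0, -14, 0], [0, 0, -7, 0], [0, 0, 0, 0], [0, 0, 0, 0]])

```text
clock: 27.27
tool_pos: [0.5914, 0.1178, 0.0385]
orientation: [180.0, -0.0, -86.1]
force: [0.3, 0.3, -1.2]
opening: 0.0397
```

Emit:
jog_arm(commands=[[0.4, 0.8, -6, 0], [0, 0, -6, 0], [0, 0, -3, 0], [0, 0, -1.5, 0], [0, 0, -0.5, 0], [0, 0, 0, 0], [0, 0, -0.5, 0], [0, 0, 0, 0], [0, 0, 0, 0], [0, 0, 0, 0]])

```text
clock: 28.1
tool_pos: [0.5922, 0.1197, 0.0212]
orientation: [-180.0, 0.0, -86.1]
force: [0.7, -0.5, -1.1]
opening: 0.0394
```

Emit:
jog_arm(commands=[[0, 0, -0.5, 0], [0, 0, 0, 0], [0, 0, 0, 0], [0, 0, -0.3, 0], [0, 0, 0, 0], [0, 0, 0, 0], [0, 0, 0, 0], [0, 0, 0, 0], [0, 0, 0, 0], [0, 0, 0, 0]])

```text
clock: 28.93
tool_pos: [0.5921, 0.1196, 0.0202]
orientation: [180.0, -0.0, -86.1]
force: [0.4, 0.8, -1.6]
opening: 0.0399
```

Emit:
jog_arm(commands=[[0, 0, -0.3, 0], [0, 0, 0, 0], [0, 0, 0, 0], [0, 0, -0.3, 0], [0, 0, 0, 0], [0, 0, 0, 0], [0, 0, 0, 0], [0, 0, 0, 0], [0, 0, 0, 0], [0, 0, 0, 0]])

```text
clock: 29.77
tool_pos: [0.5921, 0.1196, 0.0196]
orientation: [180.0, 0.0, -86.1]
force: [-0.2, 0.3, -1.8]
opening: 0.04
```

Emit:
jog_arm(commands=[[0, 0, -0.3, 0], [0, 0, 0, 0], [0, 0, 0, 0], [0, 0, 0, 0], [0, 0, 0, 0], [0, 0, 0, 0], [0, 0, 0, 0], [0, 0, 0, 0], [0, 0, 0, 0], [0, 0, 0, 0]])

```text
clock: 30.6
tool_pos: [0.5922, 0.1196, 0.0196]
orientation: [-180.0, 0.0, -86.1]
force: [-2.3, -0.5, 5.8]
opening: 0.0399
```

Emit:
jog_arm(commands=[[0, 0, 0, 0], [0, 0, 0, 0], [0, 0, 0, 0], [0, 0, 0, 0], [0, 0, 0, 0], [0, 0, 0, 0], [0, 0, 5, 0], [0, 0, 15, 0], [0, 0, 25, 0], [0, 0, 35, 0]], fingers=60)

```text
clock: 31.43
tool_pos: [0.5904, 0.1189, 0.0981]
orientation: [179.7, -0.1, -86.1]
force: [0.3, 0.2, -0.7]
opening: 0.0599
```

Emit:
jog_arm(commands=[[-1, -12, 5, -2.8], [-1, -28, 5, -2.8], [-1, -38, 0, -2.8], [-1, -40, 0, -2.8], [-1, -40, 0, -2.8], [-1, -40, 0, -2.8], [-1, -40, 0, -2.8], [-1, -40, 0, -2.8], [-1, -30, 0, -2.8], [-0.7, -15, 0, -2.4]])

```text
clock: 32.27
tool_pos: [0.5819, -0.2068, 0.1097]
orientation: [-180.0, -0.0, -114.0]
force: [0.9, 0.0, 0.5]
opening: 0.0599
```

Emit:
jog_arm(commands=[[0, -6, 0, 0], [0, 0, 0, 0], [0, 0, 0, 0], [0, 0, 0, 0], [0, 0, 0, 0], [0, 0, 0, 0], [0, 0, 0, 0], [0, 0, 0, 0], [0, 0, 0, 0], [0, 0, 0, 0]])

```text
clock: 33.1
tool_pos: [0.5825, -0.2092, 0.1094]
orientation: [-180.0, -0.0, -113.7]
force: [0.5, -0.8, 0.4]
opening: 0.0597
```

Run:
```python
from h import *
s=take('wrist','wrist8'); o=s['obs'];print(o['clock'],o['tool_pos'],o['orientation'],o['force'],o['joint_pos'])
s=take('side','side8')
```

```text
33.1 [ 0.58251067 -0.20920691  0.10935108] [-1.79997810e+02 -6.44124910e-04 -1.13680159e+02] [ 0.48065242 -0.75230689  0.37305063] [-1.70239318e+00  2.08568789e+01 -1.53104529e+01  1.75537931e-03
 -5.38308780e+01 -2.19788019e+01]
```

View pics/side8.png

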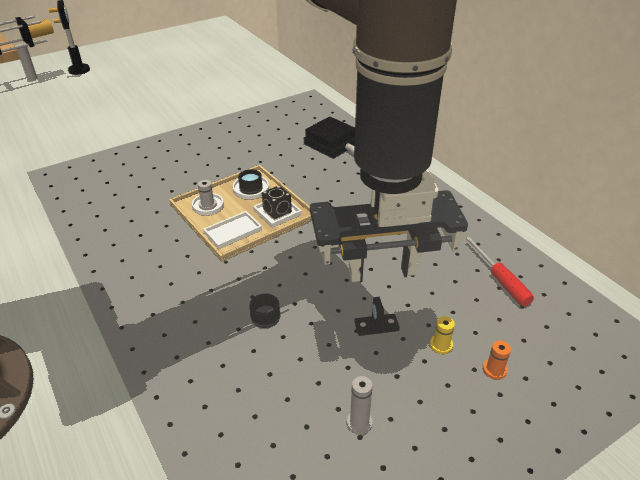

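View pics/wrist8.png

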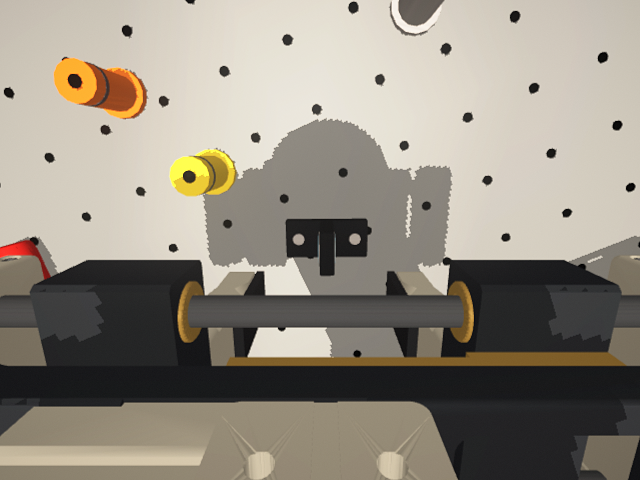

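Emit:
jog_arm(commands=[[0, -0.4, -8, 0], [0, 0, -18, 0], [0, 0, -24, 0], [0, 0, -18, 0], [0, 0, -13, 0], [0, 0, -8, 0], [0, 0, -4, 0], [0, 0, 0, 0], [0, 0, 0, 0], [0, 0, 0, 0]])

```text
clock: 34.03
tool_pos: [0.5832, -0.2099, 0.0172]
orientation: [-179.9, 0.0, -113.7]
force: [0.0, 0.6, 0.0]
opening: 0.0603
```

Emit:
jog_arm(commands=[[0, 0, 0, 0], [0, 0, 0, 0], [0, 0, 0, 0], [0, 0, 0, 0], [0, 0, 0, 0], [0, 0, 0, 0], [0, 0, 0, 0], [0, 0, 0, 0], [0, 0, 0, 0], [0, 0, 0, 0]], fingers=3)

```text
clock: 34.87
tool_pos: [0.5823, -0.2098, 0.0163]
orientation: [180.0, -0.0, -113.7]
force: [-0.3, -0.6, 1.3]
opening: 0.0101
```

Emit:
jog_arm(commands=[[0, 0, 0, 0], [0, 0, 3, 0], [0, 0, 6, 0], [0, 0, 12, 0], [0, 0, 20, 0], [0, 0, 26, 0], [0, 0, 20, 0], [0, 0, 8, 0], [0, 0, 0, 0], [0, 0, 0, 0]])

```text
clock: 35.7
tool_pos: [0.5823, -0.2096, 0.1116]
orientation: [-180.0, 0.0, -113.7]
force: [0.1, 0.7, -3.0]
opening: 0.0099
```

Emit:
jog_arm(commands=[[-3, 10, 0, 2.7], [-7, 25, 0, 2.8], [-9.5, 36, 0, 2.8], [-10, 38, 0, 2.8], [-10, 38, 0, 2.8], [-10, 38, 0, 2.8], [-10, 38, 0, 2.8], [-10, 38, 0, 2.8], [-9, 33, 0, 2.8], [-4.5, 18, 0, 2.5]])

```text
clock: 36.53
tool_pos: [0.4976, 0.1046, 0.1101]
orientation: [179.9, -0.0, -85.9]
force: [-0.3, -1.3, -1.2]
opening: 0.0097
```

Emit:
jog_arm(commands=[[-2.6, 10, 0, 0], [0, 0, 0, 0], [0, 0, -6, 0], [0, 0, -12, 0], [0, 0, -18, 0], [0, 0, -18, 0], [0, 0, -10, 0], [0, 0, -4, 0], [0, 0, 0, 0], [0, 0, 0, 0]])

```text
clock: 37.37
tool_pos: [0.4972, 0.1118, 0.0435]
orientation: [180.0, -0.0, -86.1]
force: [-0.2, 0.3, -1.0]
opening: 0.0099
```

Run:
```python
from h import *
s=take('side','side9'); o=s['obs'];print(o['clock'],o['tool_pos'],o['orientation'],o['force'])
cv2.imwrite('pics/z12.png',cv2.resize(s['image'][130:270,150:350,::-1],None,fx=3.5,fy=3.5,interpolation=cv2.INTER_CUBIC))
```

```text
37.3667 [0.49717214 0.11176369 0.04345755] [ 1.79991909e+02 -1.78962756e-02 -8.61443588e+01] [-0.2005792   0.29631269 -0.99518194]
```

View pics/z12.png

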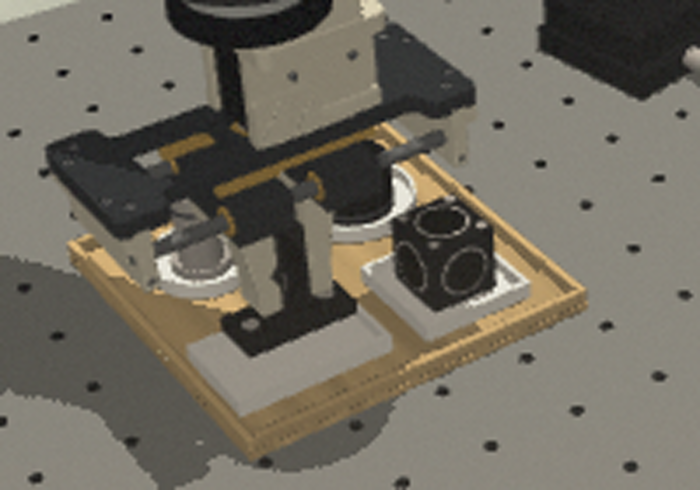

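Emit:
jog_arm(commands=[[-0.4, 0.4, -6, 0], [0, 0, -6, 0], [0, 0, -3, 0], [0, 0, -1.5, 0], [0, 0, -0.8, 0], [0, 0, -0.5, 0], [0, 0, 0, 0], [0, 0, 0, 0], [0, 0, 0, 0], [0, 0, 0, 0]])

```text
clock: 38.25
tool_pos: [0.4965, 0.1127, 0.0257]
orientation: [-180.0, 0.0, -86.1]
force: [0.6, -0.0, -2.0]
opening: 0.0099
```

Emit:
jog_arm(commands=[[0, 0, -0.5, 0], [0, 0, 0, 0], [0, 0, 0, 0], [0, 0, -0.3, 0], [0, 0, 0, 0], [0, 0, 0, 0], [0, 0, 0, 0], [0, 0, 0, 0], [0, 0, 0, 0], [0, 0, 0, 0]])

```text
clock: 39.08
tool_pos: [0.4964, 0.1126, 0.0247]
orientation: [180.0, -0.0, -86.1]
force: [0.2, 0.3, -1.3]
opening: 0.0098
```

Emit:
jog_arm(commands=[[0, 0, -0.3, 0], [0, 0, 0, 0], [0, 0, 0, 0], [0, 0, -0.3, 0], [0, 0, 0, 0], [0, 0, 0, 0], [0, 0, 0, 0], [0, 0, 0, 0], [0, 0, 0, 0], [0, 0, 0, 0]])

```text
clock: 39.92
tool_pos: [0.4965, 0.1126, 0.0242]
orientation: [-180.0, 0.0, -86.1]
force: [-1.1, 0.5, 3.1]
opening: 0.0097
```

Emit:
jog_arm(commands=[[0, 0, 0, 0], [0, 0, 0, 0], [0, 0, 0, 0], [0, 0, 0, 0], [0, 0, 0, 0], [0, 0, 0, 0], [0, 0, 5, 0], [0, 0, 15, 0], [0, 0, 25, 0], [0, 0, 35, 0]], fingers=50)

```text
clock: 40.75
tool_pos: [0.4948, 0.1117, 0.1033]
orientation: [179.7, -0.1, -86.1]
force: [0.1, 1.1, -0.1]
opening: 0.0501
```

Emit:
jog_arm(commands=[[0, 15, 35, 0], [0, 30, 25, 0], [0, 30, 25, 0], [0, 30, 25, 0], [0, 30, 20, 0], [0, 30, 10, 0], [0, 15, 5, 0], [0, 0, 0, 0], [0, 0, 0, 0], [0, 0, 0, 0]])

```text
clock: 41.58
tool_pos: [0.4959, 0.2917, 0.2484]
orientation: [179.9, -0.1, -86.1]
force: [0.3, -0.7, -0.2]
opening: 0.05
```

Run:
```python
from h import *
s=take('wrist','wrist10'); o=s['obs'];print(o['clock'],o['tool_pos'],o['orientation'],o['force'])
for n in ['side','scene']:
    s=take(n,n+'10')
```

```text
41.5833 [0.49591616 0.29165733 0.24840718] [ 1.79924693e+02 -5.52715702e-02 -8.61073072e+01] [ 0.32930492 -0.73560151 -0.23322621]
```

View pics/wrist10.png

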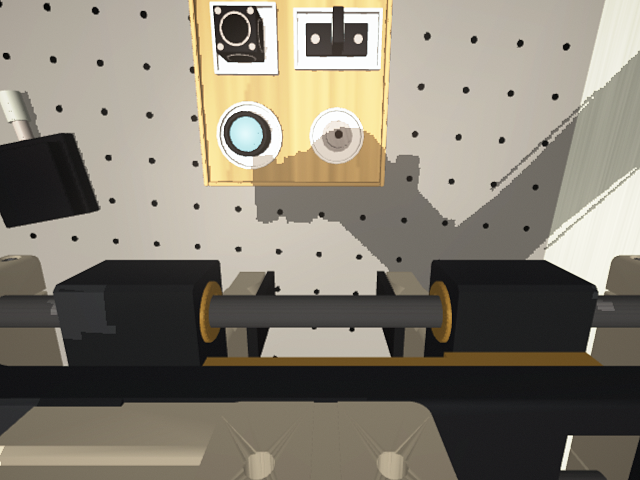

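View pics/side10.png

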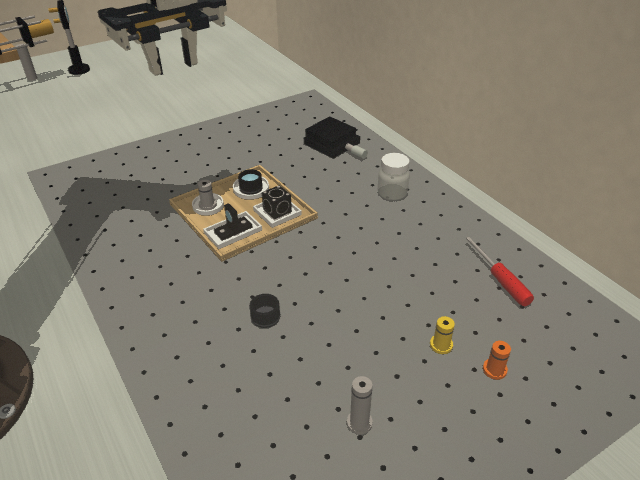

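View pics/scene10.png

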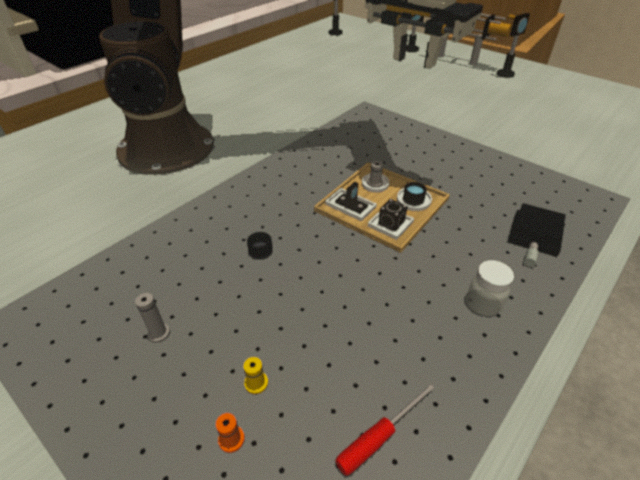

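Run:
```python
from h import *
s=load('wrist10')
cv2.imwrite('pics/z13.png',cv2.resize(s['image'][0:190,190:395,::-1],None,fx=3.1,fy=3.1,interpolation=cv2.INTER_CUBIC))
for n,u,z in [('short',(338.5,134),.058),('lens',(246,133),.038),('cube',(237,29),.048),('fhholes',((316+358)/2-.0,40),.016)]: print(n,(px(s,u,z)[0]*1000).round(1))
```

```text
short [488.8 207.8  58. ]
lens [583.2 212.4  38. ]
cube [590.3 120.2  48. ]
fhholes [496. 114.  16.]
```

View pics/z13.png

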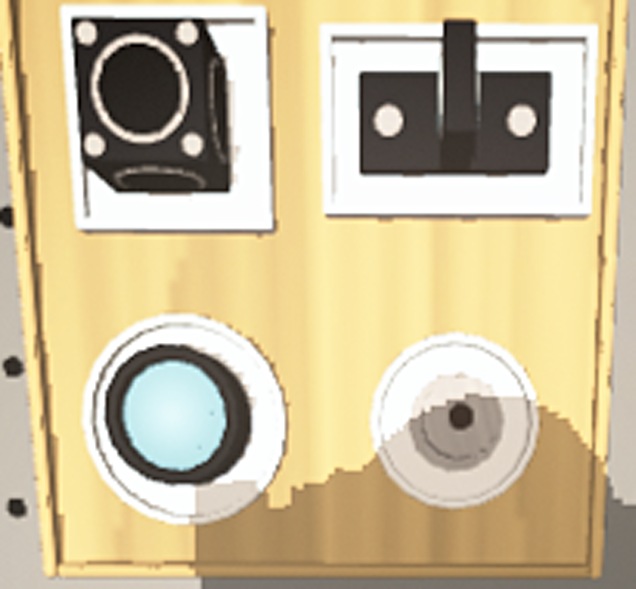

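All four parts are within about 2 mm of their nest centres, and they stand upright with the gripper clear of everything.

```bash
python3 -c "
from plant import close_job,get_obs
print(get_obs()['clock']); print(close_job())"
```

```text
41.7333
the job is handed in; nothing more can be done
None
```

I packed the short post, lens tube, cage cube and filter holder in that order, each into its own nest. I lowered each one in sub-millimetre steps until the force reading showed contact with the floor, then released it. The job was handed in at about 41.7 s on the robot clock, with the gripper well clear of everything.

**Checks:** In the final pictures all four parts stand upright and flat. The wrist camera puts them within about 2 mm of their nest centres, which is about as accurate as its calibration. The tall post, empty tube and the yellow and orange posts are still standing in place. No check failed.

**Disagreement:** The first scene-camera and side-camera fixes of the tray differed by about 6 mm in x. I used the wrist camera's fix, which fell between them and matched the 96 mm nest spacing.

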